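# Walk the power supply back against its stop rail

## Task

Walk the bench power supply back over the table until its far face sits flush against both rubber pads of the stop bar on the steel stop rail, by pushing alternately, one at a time, on the two rubber corner guards on its near side; keep it flat on the table, never let it slew more than about 20 degrees from square to the rail, and keep off the knobs, terminals and panel between the guards. Once it is square against the rail, bed it: lean on the left guard for a moment and then on the right one, each with about 15 N, so that the pad behind it is pressed, and never ram it (25 N at most). Then back off, with the supply left in place and the things lying around undisturbed.

Things in the scene. Friction and masses are not known exactly. Their poses are not given: they have to be found in the camera images.
- power_supply: Grey bench power supply, a flat-bottomed metal housing 110 (x) x 200 (y) x 60 (z) mm, about 0.75 to 1.2 kg, loose, too wide to grasp; it slides on the table with marked friction (a push on one corner takes roughly 2 to 10 N and mainly swings that corner forward, the other corner staying almost where it is). Origin at the centre of the housing's underside; z up, x from the near (panel) side to the far side, y to the left. The far face is the plane x = +55 mm.
- guard_left: Black rubber guard block on the left end of the near side, 48 wide (y) x 54 high (z), 12 mm proud of the housing, fixed to it. Origin at the centre of its flat near face, the face to push, at (-67, +76, +30) mm in the power supply's frame; same axes as the power supply.
- guard_right: The same guard on the right end; origin at the centre of its near face, at (-67, -76, +30) mm in the power supply's frame.
- panel: Control panel with two knobs and two brass terminals, fixed in the middle of the near side between the guards; spans y = -44 to +44 mm, up to 60 mm high, and its knobs stand out to 7 mm beyond the guards' near faces. Origin at the bottom centre of the housing's near face. Not to be touched.
- stop_rail: Steel angle 260 mm long (y), 45 mm high, bolted to the table; on its near side it carries the stop bar with two rubber pads. Origin on the table, midway between the pads; x points away from the near side (the direction the supply must travel), y to the left along the rail, z up. It does not move.
- bar_datum (a point): Point on the rail, 24 mm above its origin. left_pad and right_pad (32 x 32 mm, 10 mm thick) are centred 72 mm left and right of it. The stop bar sits on adjusting screws: both pads' near faces stand equally 0 to 10 mm on the near side of this point. That setting differs each time, is not measured and must be felt. Bar and pads are stiff and practically rigid.
- far_left (a point): Point on the power supply's far face that meets the left_pad: (+55, +72, +24) mm in the power supply's frame.
- far_right (a point): Point on the far face that meets the right_pad: (+55, -72, +24) mm in the power supply's frame.
- tape_measure: Bystander: yellow tape measure, 36 x 80 x 63 mm, standing left of the work; origin at the centre of its underside.
- block: Bystander: square tube off-cut with old paint splashes, 42 x 85 x 42 mm, lying right of the work; origin at the centre of its underside.

How it is judged:
By the outcome, as a careful person would: the job done as asked, in the order asked, and still so for the second after the job is handed in, with the robot touching nothing.
It also fails if it takes over 72 s, if anything falls off the work surface, if the arm or the gripper's body presses on something with over 40 N, if the wrist force passes 120 N, or if a joint passes its speed limit or range.

## Robot

A 6-joint arm with a two-finger parallel gripper is mounted at the origin on a cart in front of the work surface, level with it; the furniture and walls round the work are solid. World frame = base frame: x ahead of the robot, y to its left, z up, the work surface at z = 0. Lengths are in m, angles in rad, forces in N, time in s.
With the tool pointing down it reaches from about 0.4 to 0.925 m from the base axis. Payload 12.5 kg.
Tool frame: the origin (TCP) lies at the very end of the fingers, on their centre line; the grasp point (between the pads) lies 19 mm behind it; z points along the fingers, y is the line along which they close (so a half turn about z gives the same grasp; the last joint's range is limited). The gripper opens to 95 mm and grips with 3 to 60 N. Pads are 20 mm wide; open, the fingers measure 119 mm over their backs; the gripper's body (75 mm by 180 mm) begins 59 mm behind the grasp point.
Start: joints at [-1.452, 0.491, 1.559, -0, 1.092, -0.106], TCP at [0.139, -0.609, 0.215] pointing down, gripper open.
Joint ranges: [-3.1, 3.1], [-0.84, 2.19], [0.05, 2.79], [-1.13, 4.28], [0.06, 2.93], [-2.69, 2.69]. Speed limits (rad/s): [2.22, 2.22, 2.79, 3.14, 3.14, 3.14].

## Interface

Orientations are given as a unit quaternion [x, y, z, w].
In Python, from cell import robot, set_gripper, inverse_kinematics, get_obs, optics, workorder, cut_out gives the robot as it stands. Calls block until the motion is done:
- robot.reach(position, orientation): joint-space move of the TCP to a pose.
- robot.servo_line(position, v=0.15, ori=None): straight line of the TCP; ori=None keeps the orientation; v is the mean speed in m/s.
- robot.move_j(angles): joint-space move.
- set_gripper(opening, grip_force=None): finger opening in m; grip_force is the grip in N (None keeps the last); returns when the fingers have stopped.
- robot.hold(seconds).
- inverse_kinematics(position, orientation): joint angles nearest the present ones, or None.
- get_obs(): the state.
- optics.snapshot(name): name is "side" or "top"; returns a dict with "color" (480x640x3 uint8, red, green, blue), "vertical_fov" (degrees; the focal length in pixels is half the picture's height over the tangent of half this angle, whatever the lens; pixels are square), "cx", "cy" (the principal point, pixels), "pose" (4x4, takes a point from camera to world coordinates). Camera axes: x right, y up, looking along -z (the intrinsics and any distortion apply to the point x, -y, -z); pixel columns grow to the right and rows downward; lengths in m; the calibration is good to about 2 mm. A picture is of the moment at which its call begins. There is no depth.
A pose or a line that the arm cannot do raises robot.PlanningError and nothing moves.
- workorder.job_done(): hands the job in; it is judged then, once.
Trained networks look in a picture, given as the dict that the camera call returned (one of the last four; its "shot" number tells which), for a name from the list of things; names that differ only in an ending like _2 or _b are one class to them, and where a whole thing is asked for, a point or a joint stands for the part that bears it (a point fixed in the world has none). Each returns a list of dicts, best first, with "p" (0 to 1); they miss things now and then, are a little off and sometimes report something else, mostly with a low value. They report only what shows in the picture. A call takes as long as a camera call.
- cut_out(picture, name): "region" (480x640 bool, what is visible of it) and "at" ([column, row] in pixels, amid what is visible of it).
The state is a dict: "clock": time; "qpos": joint angles; "joint_velocities": joint speeds; "joint_torque": joint torques, N m; "tcp_pos": TCP position; "tcp_rot": TCP orientation; "force": force on the tool from outside, world axes, zero at the start; "ft_torque": the same for the moment, N m; "opening": finger opening in m; "finger_force": force on a finger pad.
Only numpy, scipy, OpenCV 4.12 (cv2) and the standard library are available. Lean on these libraries where they do the work, as an engineer would, in place of code of your own. Each camera call takes 0.05 s, during which the arm holds its last target. There are 200 camera calls.

## Working session

There is one attempt and no reset: what is moved stays moved. The work goes in short steps, each a Python script; the robot and the scene stay as the last script left them, time stands still between calls to the robot, and variables do not carry over. Pictures are saved under pics/ and viewed, at most 10 in all, crops included, and the job is handed in when it is done.

```bash
mkdir -p pics; ls; python3 - <<'E'
from cell import *
import cv2,numpy as np
for n in ("side","top"):
    s=optics.snapshot(n); cv2.imwrite(f"pics/{n}0.png",s["color"][:,:,::-1])
    print(n,{k:v for k,v in s.items() if k!="color"})
    for t in ("power_supply","guard_left","guard_right","panel","stop_rail","left_pad","right_pad","tape_measure","block"):
        try: print(t,[(np.round(d["at"]),round(d["p"],2),int(d["region"].sum()),cv2.boundingRect(d["region"].astype(np.uint8))) for d in cut_out(s,t)[:3]])
        except Exception as e: print(t,e)
print(get_obs())
E
```

```text
pics
side {'vertical_fov': 48.54878700272049, 'cx': 326.51225562270514, 'cy': 239.14495178139478, 'pose': array([[-0.97753639,  0.14756959, -0.15048531,  0.43219602],
       [-0.210722  , -0.66957495,  0.71222582,  0.86443854],
       [ 0.00434168,  0.72793722,  0.68563004,  0.84469444],
       [ 0.        ,  0.        ,  0.        ,  1.        ]]), 'shot': 1}
power_supply [(array([340., 250.]), 0.93, 4800, (304, 203, 75, 88))]
guard_left [(array([356., 275.]), 0.76, 399, (346, 257, 20, 34))]
guard_right [(array([377., 219.]), 0.59, 157, (369, 210, 10, 21))]
panel [(array([365., 246.]), 0.8, 248, (362, 228, 15, 32))]
stop_rail [(array([265., 236.]), 0.58, 2439, (227, 190, 71, 83))]
left_pad it knows: bar_datum, block, far_left, far_right, guard_left, guard_right, panel, power_supply, stop_rail, tape_measure
right_pad it knows: bar_datum, block, far_left, far_right, guard_left, guard_right, panel, power_supply, stop_rail, tape_measure
tape_measure [(array([274., 311.]), 0.59, 853, (258, 292, 31, 39))]
block [(array([350., 186.]), 0.81, 671, (335, 168, 28, 35))]
top {'vertical_fov': 46
[... 1131 characters left out ...]
ay([-1.45158859e+00,  4.90859494e-01,  1.55888222e+00,  2.69413516e-06,
        1.09170317e+00, -1.05611836e-01]), 'joint_velocities': array([-4.56822472e-04, -8.51555137e-05, -2.94718226e-04, -5.20123591e-04,
       -1.45726777e-03, -1.19488467e-03]), 'joint_torque': array([-4.88947364e-03, -6.12419271e+01, -2.58425635e+01,  6.91476278e-02,
        4.45039943e-02, -2.71760257e-05]), 'tcp_pos': array([ 0.13935009, -0.60929261,  0.21469225]), 'tcp_rot': array([9.93688737e-01, 1.12172584e-01, 1.69768517e-06, 7.38749504e-05]), 'force': array([ 0.84238346, -0.03316821,  0.32554205]), 'ft_torque': array([-0.04287644, -0.01514313, -0.02162576]), 'finger_force': 0.0, 'opening': 0.09499142638487211}
```

```bash
python3 - <<'E'
import cv2
a=cv2.imread("pics/top0.png")[110:330,150:470]
cv2.imwrite("pics/t0c.png",cv2.resize(a,(800,550),interpolation=cv2.INTER_CUBIC))
a=cv2.imread("pics/side0.png")[150:350,200:440]
cv2.imwrite("pics/s0c.png",cv2.resize(a,(720,600),interpolation=cv2.INTER_CUBIC))
E
```

```text
(no output)
```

View pics/t0c.png

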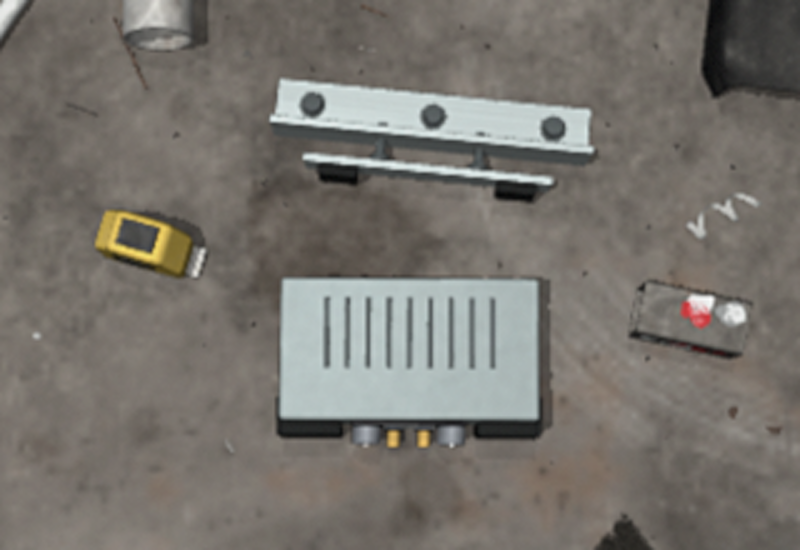

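View pics/s0c.png

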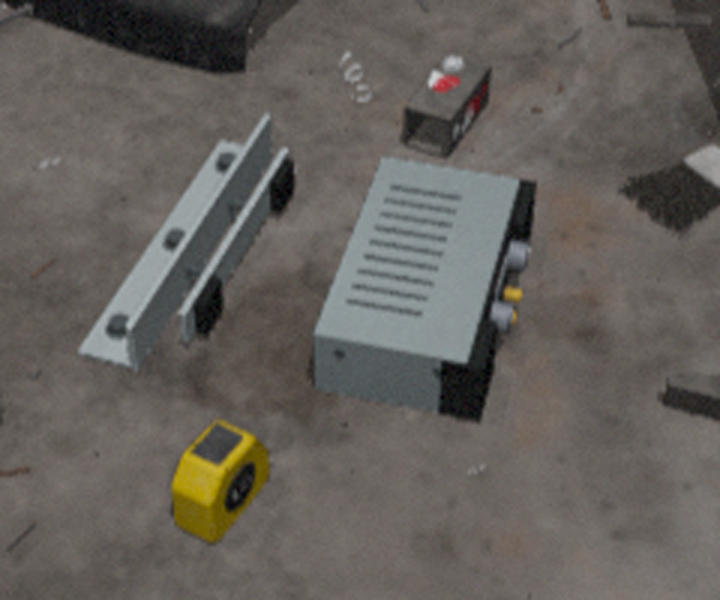

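The top crop shows the supply roughly square to the image, with roof corners at about (283,278), (538,278), (540,420) and (279,420). The rail is slanted, with its left end farther away and its pads at (338,180) and (515,198). The tape measure is at left and the block at right, both clear of the path.

```bash
cat > h.py <<'E'
from cell import *
import numpy as np, cv2
def ray(s,px,z):
    f=240/np.tan(np.radians(s["vertical_fov"])/2); P=s["pose"]
    px=np.atleast_2d(np.asarray(px,float))
    d=np.c_[(px[:,0]-s["cx"])/f,-(px[:,1]-s["cy"])/f,-np.ones(len(px))]@P[:3,:3].T
    o=P[:3,3]; return (o+d*((z-o[2])/d[:,2])[:,None])[:,:2]
E
python3 - <<'E'
from h import *
np.set_printoptions(precision=4,suppress=True)
s=optics.snapshot("top")
c=lambda L:np.array(L)/2.5+[149.7,109.7]
print("roof",ray(s,c([(283,278),(538,278),(540,420),(279,420)]),.06))
print("leg",ray(s,c([(272,122),(594,153)]),.045))
print("padtop near corners",ray(s,c([(318,180),(357,184),(495,195),(535,199)]),.04))
print("padbot of near face",ray(s,c([(320,181),(357,185),(496,196),(534,200)]),.008))
r=cut_out(s,"power_supply")[0]["region"].astype(np.uint8)
g=(s["color"].min(2)>110).astype(np.uint8)*r
n=cv2.minAreaRect(cv2.findContours(cv2.morphologyEx(g,cv2.MORPH_CLOSE,np.ones((5,5))),0,1)[0][0]);b=cv2.boxPoints(n)
k=cv2.findContours(cv2.morphologyEx(g,cv2.MORPH_CLOSE,np.ones((5,5))),0,1)[0]
k=max(k,key=cv2.contourArea); w=ray(s,k[:,0],.06); R=cv2.minAreaRect((w*1000).astype(np.float32));print(R,cv2.boxPoints(R))
for n in("block","tape_measure"): 
    print(n,ray(s,cut_out(s,n)[0]["at"],.03))
for x in(.32,.34,.36,.38,.4,.5): 
  for z in (.02,.12): print(x,z,[inverse_kinematics([x,y,z],[1,0,0,0]) is not None for y in(.12,-.04)])
E
```

```text
roof [[ 0.6348  0.1182]
 [ 0.6299 -0.0794]
 [ 0.5199 -0.0765]
 [ 0.525   0.1229]]
leg [[ 0.7636  0.1262]
 [ 0.732  -0.1296]]
padtop near corners [[ 0.7166  0.0906]
 [ 0.7126  0.0596]
 [ 0.701  -0.05  ]
 [ 0.6969 -0.0817]]
padbot of near face [[ 0.7234  0.0905]
 [ 0.7193  0.0602]
 [ 0.7073 -0.0535]
 [ 0.7032 -0.0845]]
((567.379638671875, 23.478004455566406), (197.3167724609375, 128.23936462402344), 87.84589385986328) [[499.597  -72.7006]
 [627.7457 -77.5208]
 [635.1624 119.6566]
 [507.0136 124.4768]]
block [[ 0.5948 -0.2022]]
tape_measure [[0.6697 0.2275]]
0.32 0.02 [True, True]
0.32 0.12 [True, True]
0.34 0.02 [True, True]
0.34 0.12 [True, True]
0.36 0.02 [True, True]
0.36 0.12 [True, True]
0.38 0.02 [True, True]
0.38 0.12 [True, True]
0.4 0.02 [True, True]
0.4 0.12 [True, True]
0.5 0.02 [True, True]
0.5 0.12 [True, True]
```

```bash
cat >> h.py <<'E'
np.set_printoptions(precision=4,suppress=True)
YAW=-np.radians(6.9); O=np.array([.708,.0046])
n=np.array([np.cos(YAW),np.sin(YAW)]); t=np.array([-n[1],n[0]])
Q=[np.cos(YAW/2),np.sin(YAW/2),0,0]   # Rz(yaw)*Rx(pi)
Z=.016
def P(s,u,z=Z): return np.r_[O+s*n+u*t,z]
def su():
    d=get_obs()["tcp_pos"][:2]-O; return d@n,d@t
def force(k=1): return -np.mean([get_obs()["force"][:2] for _ in range(k)],0)@n
def push(u,s0,s1,step,v,fmax,f0,log=True,fcontact=1.5):
    """push along n from s0 to s1 (commanded) in steps; returns contact s, last s, force"""
    s=s0; c=None; out=[]
    while s<s1-1e-6:
        s=min(s+step,s1); robot.servo_line(P(s,u),v=v); f=force()-f0; a=su()[0]
        out.append((round(a*1e3,1),round(f,1)))
        if c is None and f>fcontact: c=a
        if f>fmax: break
    if log: print(out, "clock",round(get_obs()["clock"],2))
    return c,s,f
E
python3 - <<'E'
from h import *
set_gripper(0)
u=.074
robot.reach(P(-.245,u,.12),Q); print(get_obs()["clock"],su())
robot.servo_line(P(-.245,u),v=.2); print(get_obs()["clock"],su(), get_obs()["opening"])
f0=force(); print("f0",f0)
robot.servo_line(P(-.222,u),v=.1)
print(push(u,-.222,-.210,.002,.03,12,f0))
E
```

```text
5.325 (np.float64(-0.24465928153847624), np.float64(0.07356699799485515))
5.9917 (np.float64(-0.24462396538357659), np.float64(0.07387296279190134)) 0.00024692721624616705
f0 -0.1730431651937725
[(np.float64(-220.2), np.float64(0.6)), (np.float64(-218.0), np.float64(0.1)), (np.float64(-216.0), np.float64(0.3)), (np.float64(-214.3), np.float64(3.4)), (np.float64(-212.0), np.float64(2.8)), (np.float64(-209.8), np.float64(2.2))] clock 7.88
(np.float64(-0.2143318425305856), -0.21, np.float64(2.198685578128077))
```

```bash
cat >> h.py <<'E'
def switch(u,sback,s0):
    a=su(); robot.servo_line(P(sback,a[1]),v=.15); robot.servo_line(P(sback,u),v=.2)
    f0=force(); robot.servo_line(P(s0,u),v=.1); return f0
def look(pic=None):
    s=optics.snapshot("top")
    if pic: cv2.imwrite(pic,cv2.resize(s["color"][110:330,150:470,::-1],(800,550),interpolation=cv2.INTER_CUBIC))
    r=cut_out(s,"power_supply")[0]["region"].astype(np.uint8)
    w=ray(s,np.argwhere(r)[:,::-1],.06)-O; w=np.c_[w@n,w@t]
    # far edge: largest s per u-bin ; ends: extreme u in the far 50 mm
    b=np.round(w[:,1]/.004).astype(int); e=np.array([(k*.004,w[b==k,0].max()) for k in np.unique(b)])
    m=(e[:,0]>e[:,0].min()+.015)&(e[:,0]<e[:,0].max()-.015); p=np.polyfit(e[m,0],e[m,1],1)
    print("far edge s at u=0 %.4f, slew %.2f deg, u range %.4f %.4f"%(p[1],-np.degrees(np.arctan(p[0])),w[w[:,0]>p[1]-.05,1].min(),w[w[:,0]>p[1]-.05,1].max()))
E
python3 - <<'E'
from h import *
f0=-.17
print(push(.074,-.210,-.190,.005,.04,14,f0))
f0=switch(-.079,-.235,-.208)
print(push(-.079,-.208,-.165,.004,.04,14,f0))
robot.servo_line(P(-.21,-.079),v=.15)
look("pics/a.png")
E
```

```text
[(np.float64(-204.4), np.float64(0.0)), (np.float64(-199.6), np.float64(0.3)), (np.float64(-194.8), np.float64(0.1)), (np.float64(-189.9), np.float64(1.2))] clock 8.97
(None, -0.19, np.float64(1.1925820169283425))
[(np.float64(-204.2), np.float64(0.8)), (np.float64(-199.8), np.float64(0.9)), (np.float64(-195.8), np.float64(0.2)), (np.float64(-191.9), np.float64(0.6)), (np.float64(-187.8), np.float64(0.6)), (np.float64(-183.9), np.float64(0.3)), (np.float64(-179.9), np.float64(0.9)), (np.float64(-175.9), np.float64(1.0)), (np.float64(-171.8), np.float64(1.8)), (np.float64(-167.8), np.float64(0.3)), (np.float64(-164.9), np.float64(2.4))] clock 13.51
(np.float64(-0.17177066032136648), -0.165, np.float64(2.35081373552167))
far edge s at u=0 -0.0417, slew 7.51 deg, u range -0.0948 0.1101
```

View pics/a.png

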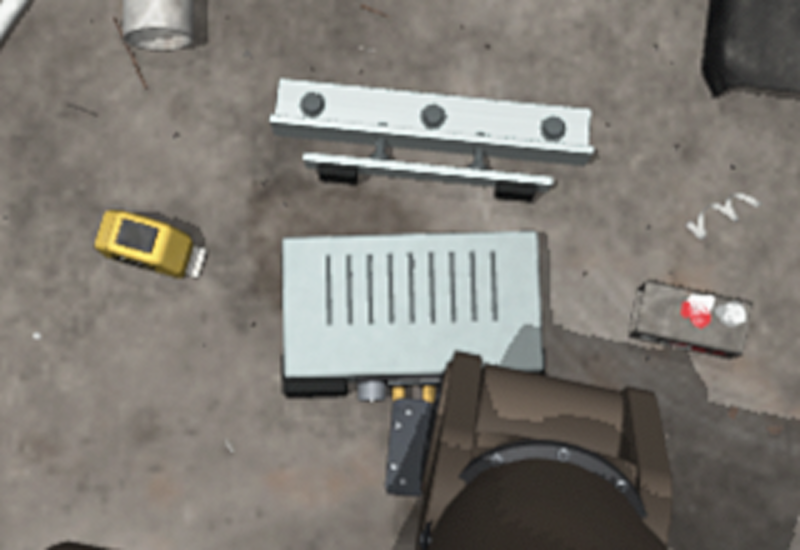

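The supply has slewed about +7.5°, its far edge is at (283,238)–(540,233) in the crop, and the bystanders haven't moved. I'll continue walking.

```bash
python3 - <<'E'
from h import *
f0=switch(.078,-.212,-.192)
print(push(.078,-.192,-.150,.006,.05,14,f0))
f0=switch(-.071,-.205,-.175)
print(push(-.071,-.175,-.144,.006,.05,14,f0))
robot.servo_line(P(-.19,-.071),v=.15)
look("pics/b.png")
E
```

```text
[(np.float64(-186.0), np.float64(1.0)), (np.float64(-179.8), np.float64(1.7)), (np.float64(-173.7), np.float64(1.3)), (np.float64(-167.7), np.float64(0.5)), (np.float64(-161.7), np.float64(1.0)), (np.float64(-155.8), np.float64(1.2)), (np.float64(-149.8), np.float64(0.9))] clock 17.46
(np.float64(-0.17975459435430816), -0.15, np.float64(0.9197526180381471))
[(np.float64(-169.0), np.float64(-0.9)), (np.float64(-162.7), np.float64(-0.1)), (np.float64(-156.7), np.float64(-0.6)), (np.float64(-150.7), np.float64(0.1)), (np.float64(-144.7), np.float64(-0.1)), (np.float64(-144.5), np.float64(5.0))] clock 20.9
(np.float64(-0.1445064751061097), -0.144, np.float64(5.019599580385465))
far edge s at u=0 -0.0158, slew 0.92 deg, u range -0.1009 0.0984
```

View pics/b.png

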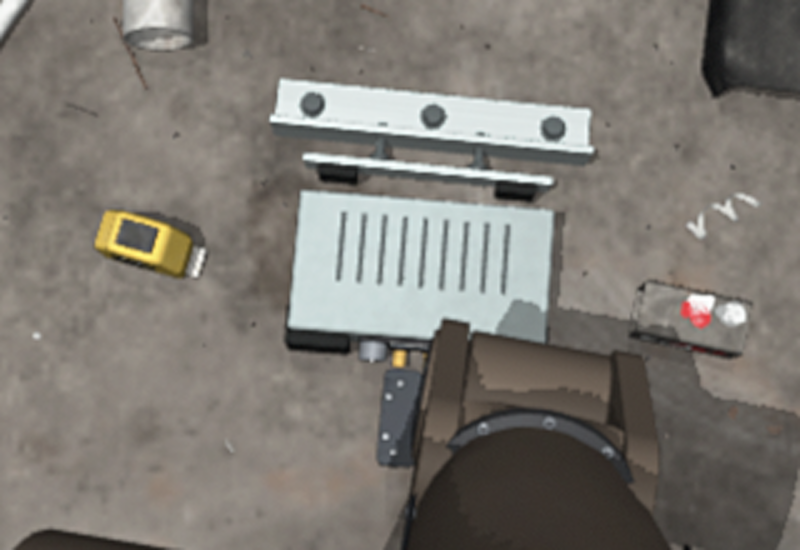

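Both gaps are about 15 mm and the slew is about 1°. Next I'll feel for the pads.

```bash
cat >> h.py <<'E'
def feel(u,s,smax,f0,flim,step=.0006,v=.015):
    out=[]
    while s<smax:
        s+=step; robot.servo_line(P(s,u),v=v); robot.hold(.06); f=force()-f0; a=su()[0]
        out.append((round(float(s)*1e3,1),round(float(a)*1e3,1),round(float(f),1)))
        if f>flim: break
    print(out,"clock",round(get_obs()["clock"],2)); return s,f
E
python3 - <<'E'
from h import *
f0=switch(.074,-.19,-.160)
print(push(.074,-.160,-.138,.006,.05,12,f0))
s,f=feel(.074,-.138,-.118,f0,9.5)
E
```

```text
[(np.float64(-154.0), np.float64(-0.4)), (np.float64(-147.8), np.float64(0.4)), (np.float64(-141.7), np.float64(0.5)), (np.float64(-137.9), np.float64(1.4))] clock 24.08
(None, -0.138, np.float64(1.4264208210009328))
[(-137.4, -137.8, 3.9), (-136.8, -137.0, 4.6), (-136.2, -136.2, 2.3), (-135.6, -135.5, 1.8), (-135.0, -134.9, 2.0), (-134.4, -134.3, 3.0), (-133.8, -133.7, 1.9), (-133.2, -133.1, 2.7), (-132.6, -132.5, 2.4), (-132.0, -132.0, 2.4), (-131.4, -131.3, 2.3), (-130.8, -130.7, 3.0), (-130.2, -130.3, 3.9), (-129.6, -130.2, 6.3), (-129.0, -130.2, 8.3), (-128.4, -130.2, 12.0)] clock 29.02
```

```bash
python3 - <<'E'
from h import *
f0=switch(-.072,-.180,-.150)
push(-.072,-.150,-.136,.005,.05,12,f0)
feel(-.072,-.136,-.118,f0,9.5,.0008,.02)
f0=switch(.074,-.165,-.140)
robot.servo_line(P(-.1345,.074),v=.04)
feel(.074,-.1345,-.118,f0,9,.0008,.02)
robot.servo_line(P(-.17,.074),v=.15)
look("pics/c.png"); print(get_obs()["clock"])
E
```

```text
[(np.float64(-145.1), np.float64(0.2)), (np.float64(-139.8), np.float64(0.0)), (np.float64(-136.0), np.float64(0.9))] clock 31.59
[(-135.2, -135.7, 4.3), (-134.4, -134.7, 4.2), (-133.6, -133.6, 3.5), (-132.8, -132.7, 3.8), (-132.0, -131.9, 2.7), (-131.2, -131.1, 2.7), (-130.4, -130.3, 3.0), (-129.6, -129.6, 3.6), (-128.8, -129.2, 6.3), (-128.0, -129.2, 9.7)] clock 34.67
[(-133.7, -133.8, -0.3), (-132.9, -132.9, -0.4), (-132.1, -132.1, -0.7), (-131.3, -131.3, -0.3), (-130.5, -130.5, -0.7), (-129.7, -129.7, -0.3), (-128.9, -128.9, -0.2), (-128.1, -128.5, 2.9), (-127.3, -128.5, 7.0), (-126.5, -128.6, 11.0)] clock 39.73Traceback (most recent call last):
  File "<stdin>", line 9, in <module>
  File "h.py", line 33, in look
    r=cut_out(s,"power_supply")[0]["region"].astype(np.uint8)
      ~~~~~~~~~~~~~~~~~~~~~~~~~^^^
IndexError: list index out of range
```

View pics/c.png

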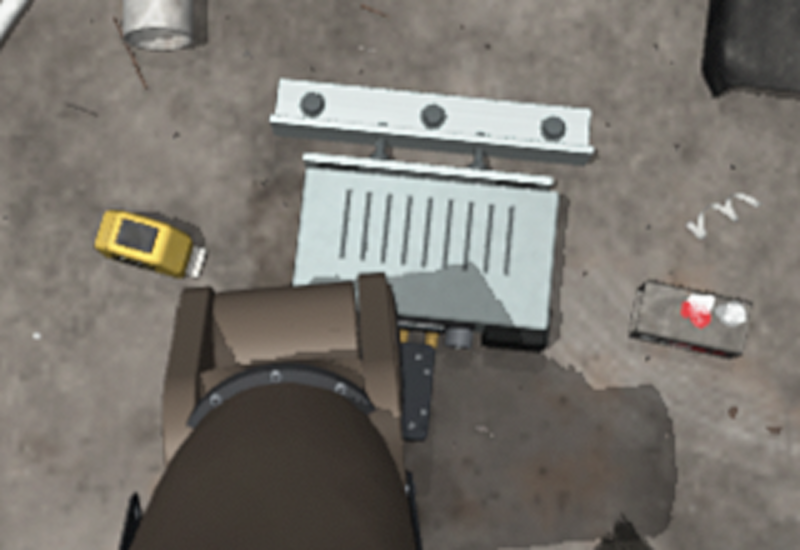

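The supply is visually flush against both pads, with its far edge at (305,168)–(557,190) along the bar. Now I'll bed it, left then right.

```bash
cat >> h.py <<'E'
def lean(u,f0):
    robot.servo_line(P(-.1305,u),v=.04)
    s,f=feel(u,-.1305,-.118,f0,14.2,.0006,.015)
    g=[]
    for _ in range(8): robot.hold(.15); g.append(round(float(force()-f0),1))
    print("held",g); robot.servo_line(P(-.134,u),v=.02)
E
python3 - <<'E'
from h import *
f0=switch(.070,-.165,-.140); lean(.070,f0)
f0=switch(-.070,-.165,-.140); lean(-.070,f0)
robot.servo_line(P(-.19,-.07),v=.15); print(get_obs()["clock"])
E
```

```text
[(-129.9, -130.0, -0.2), (-129.3, -129.3, 0.7), (-128.7, -128.7, -0.1), (-128.1, -128.5, 3.4), (-127.5, -128.5, 7.5), (-126.9, -128.6, 9.9), (-126.3, -128.6, 13.3), (-125.7, -128.6, 17.3)] clock 44.03
held [17.5, 17.1, 16.6, 16.3, 17.0, 16.1, 16.7, 16.5]
[(-129.9, -130.0, 0.1), (-129.3, -129.3, 0.5), (-128.7, -129.2, 6.7), (-128.1, -129.2, 8.8), (-127.5, -129.3, 12.0), (-126.9, -129.3, 14.8)] clock 49.65
held [14.3, 14.3, 14.6, 15.1, 14.2, 14.7, 14.0, 14.7]
51.8833
```

```bash
python3 - <<'E'
from h import *
robot.servo_line(P(-.27,-.07,.15),v=.2)
robot.reach(P(-.3,-.3,.2),Q)
look("pics/d.png"); print(get_obs()["clock"])
E
```

```text
far edge s at u=0 0.0011, slew 0.65 deg, u range -0.1029 0.0946
53.8583
```

View pics/d.png

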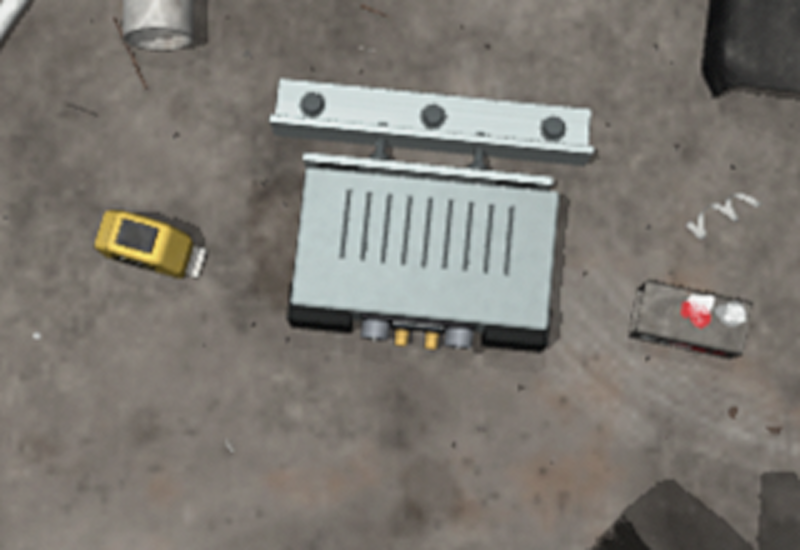

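The supply sits along the bar at (307,168)–(557,190), the arm is clear of it, and the tape and block are where they were. The rigid contact felt on both sides confirms it is flush, so I'm handing in.

```bash
python3 -c "
from cell import *
print(workorder.job_done())"
```

```text
the job is handed in; nothing more can be done
None
```

I walked the supply back until rigid contact was felt at both pads, then bedded it left (about 17 N) and right (about 15 N). I backed off with the tape measure and block undisturbed and handed it in at about 54 s; no verdict was returned.

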